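Load the marking machine and crank the tray under the head

ROBOT

A 6-joint arm with a two-finger parallel gripper is mounted at the origin on the work surface. World frame = base frame: x ahead of the robot, y to its left, z up, the work surface at z = 0. Lengths are in m, angles in rad, forces in N, time in s.
With the tool pointing down it reaches from about 0.375 to 0.975 m from the base axis. Payload 3.8 kg.
Tool frame: the origin (TCP) lies midway between the tips of the shut fingers; the grasp point (between the pads) lies 19 mm behind it; z points along the fingers, y is the line along which they close (so a half turn about z gives the same grasp; the last joint's range is limited). The gripper opens to 88 mm and grips with 3 to 60 N. Pads are 18 mm wide; open, the fingers measure 123 mm over their backs; the gripper's body (75 mm by 187 mm) begins 45 mm behind the grasp point.
Start: joints at [-1.346, 0.264, 1.604, -0, 1.274, -0.037], TCP at [0.175, -0.652, 0.239] pointing down, gripper open.
Joint ranges: [-2.63, 2.63], [-0.94, 2.18], [0.31, 2.57], [-1.31, 4.45], [0, 2.66], [-2.55, 2.55]. Speed limits (rad/s): [2.57, 2.57, 3.14, 3.14, 3.14, 3.14].

INTERFACE

Orientations are given as a rotation vector (axis times angle).
In Python, from plant import robot, optics gives the robot as it stands.
- The arm moves only by the tool jog_arm, never from a script. Its argument "steps" is a list of rows, each a list of 2 entries, a list of its own where there are three numbers: the shift along the tool's x, y, z in m, then the turn, a rotation vector about the tool's x, y, z in rad. In form: [[[x, y, z], [ax, ay, az]], ...]. A call has 1 to 12 rows; each row is the pose to reach, as a shift and turn from the pose commanded when the call began, along the tool's axes at that moment; what a row does not reach only later rows make up. A row lasts 1/10 s, in which the tool goes at most 50 mm and 8.59 degrees, less where a joint would pass 70% of its speed; a pose out of reach is approached as far as the arm can. A call with a gripper value outside its range is refused whole. "gripper" is the finger opening in m, from 0 to 0.0881, set as the call begins (left out, the last holds). The fingers move at their own pace and stop on an object; the grip force is fixed at half the most. Time passes only in rows, so rows that repeat a pose let the fingers close. It gives the time, the measured TCP pose, the force, the opening and the grip force at its end, in the units of the state.
- robot.observe(): the state, without advancing time (a new reading comes with each control period).
- optics.capture(name): name is "scene" or "top"; returns a dict with "image" (420x560x3 uint8, blue, green, red), "K" (3x3 intrinsics, pixels), "k1" (the pictures are not rectified: a ray, as slopes to the right and down, at radius r is drawn at 1 + k1 r^2 times it, then the intrinsics apply), "origin" and "orientation" of the camera in the world. Camera axes: x right, y down, z forward; pixel columns grow to the right and rows downward; lengths in m; the calibration is good to about 2 mm. A picture is of the moment at which its call begins. There is no depth.
- robot.sign_off(): hands the job in; it is judged then, once.
The state is a dict: "clock": time; "joint_pos": joint angles; "qd": joint speeds; "tau": joint torques, N m; "position": TCP position; "tcp_rot": TCP orientation; "force": force on the tool from outside, world axes, zero at the start; "torque": the same for the moment, N m; "grip_width": opening from 0.0 (shut) to 1.0 (fully open); "finger_force": force on a finger pad.
Only numpy, scipy, OpenCV 4.12 (cv2) and the standard library are available. Lean on these libraries where they do the work, as an engineer would, in place of code of your own. Each camera call takes 0.05 s, during which the arm holds its last target. There are 200 camera calls.

TASK

Lay every brass blank that is on the bench flat in the marking machine's tray, none on top of another, then shut the tray's clear cover fully down. Only then crank the handwheel clockwise by its rim, over as many grasps as it takes, until the tray's pointer stands within the red band on the scale, and let go. Leave everything else on the bench where it is.

Things in the scene. Friction and masses are not known exactly. Their poses are not given: they have to be found in the camera images.
- machine: bench marking machine, fixed to the bench. Origin: centre of the underside of its grey base plate (250 mm along its x, 440 mm along its y, from y=-225 to +215 mm, 30 mm thick). z up; the tray slides along its +y. White marking head with orange window over y=+117 to +203 mm, x within 118 mm, underside at 88 mm, top at 198 mm. Blue gearbox (95 mm square, top 85 mm) under the handwheel at y=-175 mm.
- tray_floor (a point): centre of the tray's inner floor (about 41 mm above the bench); axes as the machine's (x across, y along the slide). The aluminium tray has an open inside of 160 mm (x) by 108 mm (y), walls 6 mm thick rising 30 mm above this floor. It rides along machine +y by 15 mm per rad of the handwheel. It is geared: pushing the tray itself takes over 20 N.
- pointer (a point): tip of the dark steel pointer bar that sticks out of the +x side of the tray over the white scale strip (46 mm above the bench); it travels with the tray. Axes as the machine's.
- band: red band, 10 mm wide along the machine's y, 18 mm along x, lying on the white scale strip beside the tray, fixed; origin at the centre of its underside (40 mm above the bench). Axes as the machine's. The pointer is 'in the band' when its y in this frame is within 5 mm.
- lid (a joint): clear tinted cover of the tray with orange edge and lip, 172 mm (x) by 120 mm (y) by 4 mm thick (half above, half below the hinge axis), hinged along the tray's -y rim. 0 = shut flat on the tray, positive = opened, rad (up to 2.2, leaning back over the handwheel side). Stiff hinge: stays where it is left; 0.15 N m, so about 1.5 N at its edge.
- lid_edge (a point): tip of the orange lip (60 mm wide along x, 6 mm thick) at the middle of the cover's free edge, 133 mm from the hinge axis; z axis is the cover's outer face.
- hinge (a point): middle of the cover's hinge axis, on the tray (74 mm above the bench); axes as the machine's, hinge axis along x. At cover angle a the free edge points along y*cos(a) + z*sin(a).
- wheel (a joint): handwheel angle, rad; grows clockwise seen from above (limits -0.1 to 6.8) and moves the tray to +y, 15 mm per rad (tray at its loading place at 0); both directions work. Turning it takes about 0.34 N m (6 N at the rim); it stays where it is left.
- wheel_hub (a point): centre of the handwheel, on its vertical axis, 120 mm above the bench, in the plane of the rim. Black round rim of 60 mm centre-line radius and 14 mm thickness, joined by three steel spokes 10 mm wide and 120 degrees apart to a hub of 14 mm radius (top 130 mm above the bench). The rim can be pinched from above, one finger inside between two spokes, one outside.
- rim_mark (a point): yellow dot on the rim, 60 mm from the hub; it lies at the end of one spoke and turns with the wheel.
- blank1: round brass blank with a copper-coloured centre, 36 mm diameter, 14 mm thick, 110 g; origin at its middle (7 mm above what it lies on), z through its faces; either face may be up. May be absent.
- blank2: round brass blank with a copper-coloured centre, 36 mm diameter, 14 mm thick, 110 g; origin at its middle (7 mm above what it lies on), z through its faces; either face may be up. May be absent.
- blank3: round brass blank with a copper-coloured centre, 36 mm diameter, 14 mm thick, 110 g; origin at its middle (7 mm above what it lies on), z through its faces; either face may be up. May be absent.
- blank4: round brass blank with a copper-coloured centre, 36 mm diameter, 14 mm thick, 110 g; origin at its middle (7 mm above what it lies on), z through its faces; either face may be up. May be absent.
- mortar: white ceramic mortar bowl, 90 mm wide, 55 mm tall; a bystander, origin at the middle of its underside
- redbowl: red plastic bowl, 110 mm wide, 45 mm tall; a bystander, origin at the middle of its underside
- hammer: hammer lying on the bench; a bystander, origin at the middle of its underside
- driver: screwdriver lying on the bench; a bystander, origin at the middle of its underside
- scale: black pocket scale, 100 mm square, 25 mm tall; a bystander, origin at the middle of its underside
- stone: brick-coloured sharpening stone, 90 x 35 x 20 mm; a bystander, origin at the middle of its underside
- jar: small jar, 56 mm wide, 70 mm tall; a bystander, origin at the middle of its underside
There are look-alikes about, which are no part of the job. What is shaped like the blank3 but black or blue is not meant.

How it is judged:
By the outcome, as a careful person would: the job done as asked, in the order asked, and still so for the second after the job is handed in, with the robot touching nothing.
Of blank1, blank2, blank3, blank4 only 2 to 4 are there at a start; the rules pass over those that are not, and their reading is None.
At some moment in a run one of blank1, blank2, blank3, blank4 may be knocked a few centimetres aside while the robot is not near it.
Once in a run the grip may slacken for a moment while it holds something.
It also fails if it takes over 210 s, if anything falls off the work surface, if the arm or the gripper's body presses on something with over 40 N, if the wrist force passes 120 N, or if a joint passes its speed limit or range.

## Working session

There is one attempt and no reset: what is moved stays moved. The work goes in short steps, Python scripts to look and compute and a tool call to move; the robot and the scene stay as the last step left them, time stands still between calls to the robot, and variables do not carry over. Pictures are saved under pics/ and viewed, at most 17 in all, crops included, and the job is handed in when it is done.

Besides the shell and the picture viewer there is one more tool, called as name(argument=value, ...) on one line, values as JSON. jog_arm: Moves the arm, as the interface text tells. Its arguments: {"type":"object","properties":{"steps":{"type":"array","items":{"type":"array"}},"gripper":{"type":"number"}},"required":["steps"]}

```bash
mkdir -p pics; ls; python3 - <<'E'
from plant import robot, optics
import cv2
s=robot.observe(); print(s)
for n in("top","scene"):
    c=optics.capture(n); cv2.imwrite(f"pics/{n}0.png",cv2.resize(c["image"],(800,600),interpolation=cv2.INTER_CUBIC)); print(n,c["K"],c["k1"],c["origin"],c["orientation"])
E
```

```text
pics
{'clock': 0.0, 'joint_pos': array([-1.34590593e+00,  2.64732986e-01,  1.60534831e+00, -2.96429832e-06,
        1.27370733e+00, -3.69072977e-02]), 'qd': array([-0.00038069, -0.00013926, -0.00085012,  0.00139473,  0.00025179,
       -0.00162342]), 'tau': array([-5.52432289e-05, -5.02116466e+01, -3.56874704e+01,  7.28371250e-02,
        2.94736319e-02, -1.59346037e-04]), 'position': array([ 0.17453728, -0.65131597,  0.23741547]), 'tcp_rot': array([-3.11254872e+00, -4.09773508e-01,  3.27943922e-04]), 'force': array([-0.14519814,  0.21922119,  0.72496032]), 'torque': array([0.02315567, 0.02638409, 0.00431239]), 'finger_force': 0.0, 'grip_width': 1.0004383991069654}
top [[489.98755271   0.         284.63891686]
 [  0.         489.98755271 211.79782609]
 [  0.           0.           1.        ]] 0.04825109254485209 [ 0.36091647 -0.01154693  1.35162651] [-2.17630596  2.12597439 -0.09917089]
scene [[429.19904878   0.         290.31961328]
 [  0.         429.19904878 212.56777862]
 [  0.           0.           1.        ]] -0.030909346532075718 [ 1.26776692 -0.60053692  0.96854376] [-2.13271982 -1.02950785  0.44445001]
```

View pics/top0.png

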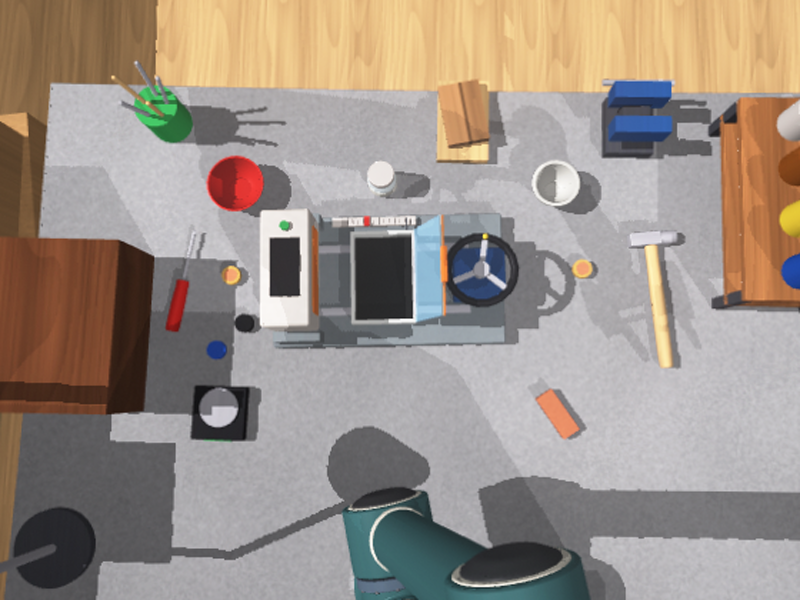

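View pics/scene0.png

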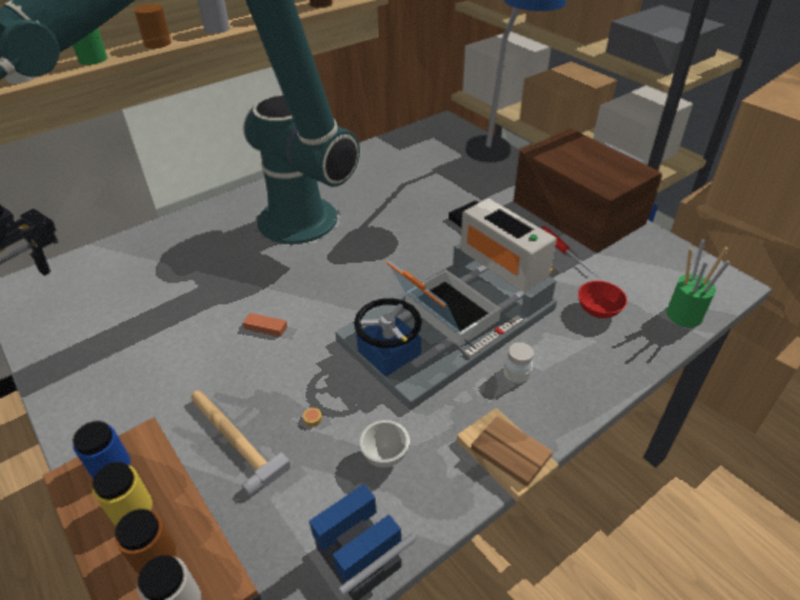

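Top view: orange/brass round pieces at (232,275) and (583,268); look-alikes black (244,323) and blue (216,350) don't fit by colour. The machine is centred at about (390,275), with the head to the left and the wheel at (482,270). The cover is open, leaning toward the wheel. Enlarging to confirm.

```bash
cat > h.py <<'E'
import numpy as np, cv2
from scipy.spatial.transform import Rotation as R
from plant import robot, optics
def cap(n): return optics.capture(n)
def ray(c,u,v):
    K=c["K"]; d=np.array([(u-K[0,2])/K[0,0],(v-K[1,2])/K[1,1]]); p=d.copy()
    for _ in range(20): p=d/(1+c["k1"]*(p@p))
    return R.from_rotvec(c["orientation"]).apply([p[0],p[1],1])
def w(c,u,v,z):  # native pixel -> world at height z
    d=ray(c,u,v); o=np.array(c["origin"]); return (o+d*(z-o[2])/d[2])
def px(c,P):
    q=R.from_rotvec(c["orientation"]).inv().apply(np.array(P)-c["origin"]); p=q[:2]/q[2]
    p=p*(1+c["k1"]*(p@p)); return np.array([c["K"][0,0]*p[0]+c["K"][0,2],c["K"][1,1]*p[1]+c["K"][1,2]])
def tri(c1,p1,c2,p2):
    A=[];b=[]
    for c,p in((c1,p1),(c2,p2)):
        d=ray(c,*p); d/=np.linalg.norm(d); M=np.eye(3)-np.outer(d,d); A.append(M); b.append(M@c["origin"])
    return np.linalg.lstsq(np.vstack(A),np.hstack(b),rcond=None)[0]
def blanks(c):
    h=cv2.cvtColor(c["image"],cv2.COLOR_BGR2HSV); m=cv2.inRange(h,(8,110,120),(28,255,255))
    n,l,s,ce=cv2.connectedComponentsWithStats(m); return [(ce[i].round(1),s[i].tolist()) for i in range(1,n) if s[i][4]>25]
def crop(c,x0,y0,x1,y1,k,name): cv2.imwrite("pics/"+name,cv2.resize(c["image"][y0:y1,x0:x1],None,fx=k,fy=k,interpolation=cv2.INTER_CUBIC))
E
python3 - <<'E'
from h import *
c=cap("top"); crop(c,135,140,425,250,2.75,"ctop.png")
for b in blanks(c): print(b, w(c,*b[0],0.014).round(4))
d=cap("scene"); crop(d,200,130,420,320,3.15,"cscene.png")
for b in blanks(d): print(b, w(d,*b[0],0.014).round(4))
E
```

```text
(array([55.7, 34.2]), [0, 0, 131, 99, 8090]) [1.0103 0.6864 0.014 ]
(array([163.3,  25.3]), [156, 0, 14, 61, 444]) [1.0447 0.3817 0.014 ]
(array([171.9,  19.5]), [169, 0, 8, 54, 117]) [1.0625 0.3578 0.014 ]
(array([198. ,   4.9]), [194, 0, 10, 14, 70]) [1.1076 0.2847 0.014 ]
(array([212.7,  24.3]), [204, 0, 18, 61, 614]) [1.0507 0.2403 0.014 ]
(array([250.8,   4.3]), [248, 0, 7, 12, 58]) [1.1121 0.133  0.014 ]
(array([253.7,  27.1]), [244, 0, 20, 53, 497]) [1.0444 0.1226 0.014 ]
(array([301. ,  26.5]), [295, 0, 12, 57, 356]) [ 1.0481 -0.0124  0.014 ]
(array([309. ,  13.3]), [308, 0, 6, 34, 83]) [ 1.0875 -0.0344  0.014 ]
(array([348. ,  22.7]), [331, 0, 28, 63, 655]) [ 1.0607 -0.1458  0.014 ]
(array([368.5,  17.4]), [361, 0, 14, 34, 152]) [ 1.0768 -0.2036  0.014 ]
(array([391.7,  25.2]), [382, 0, 22, 56, 715]) [ 1.0542 -0.2692  0.014 ]
(array([428.7,   5.5]), [426, 0, 7, 13, 37]) [ 1.1125 -0.3726  0.014 ]
(array([442.8,  23.6]), [433, 0, 21, 55, 733]) [ 1.0594 -0.4119  0.014 ]
(array([456.3,  26.3]), [454, 0, 6, 55, 133]) [ 1.0515 -0.4492  0.014 ]
(array([487.7,  29. ]), [469, 0, 34, 
[... 2439 characters left out ...]
2, 224]) [1.0888 0.5598 0.014 ]
(array([218.2, 290.6]), [212, 286, 13, 10, 110]) [ 0.5935 -0.3146  0.014 ]
(array([362.6, 308.4]), [339, 291, 47, 36, 618]) [ 0.879  -0.0474  0.014 ]
(array([133.4, 359.9]), [84, 293, 95, 127, 3347]) [ 0.6422 -0.5817  0.014 ]
(array([354.6, 319.7]), [330, 302, 47, 35, 502]) [ 0.8904 -0.0882  0.014 ]
(array([ 41.9, 329. ]), [29, 321, 28, 18, 150]) [ 0.4184 -0.7318  0.014 ]
(array([ 95.7, 345.1]), [75, 326, 32, 31, 331]) [ 0.5478 -0.639   0.014 ]
(array([ 54.5, 355.7]), [40, 344, 33, 26, 338]) [ 0.5139 -0.7291  0.014 ]
(array([ 69. , 388.5]), [53, 376, 34, 26, 370]) [ 0.6177 -0.728   0.014 ]
(array([ 91.5, 416.7]), [84, 412, 14, 8, 64]) [ 0.7115 -0.71    0.014 ]
```

View pics/ctop.png

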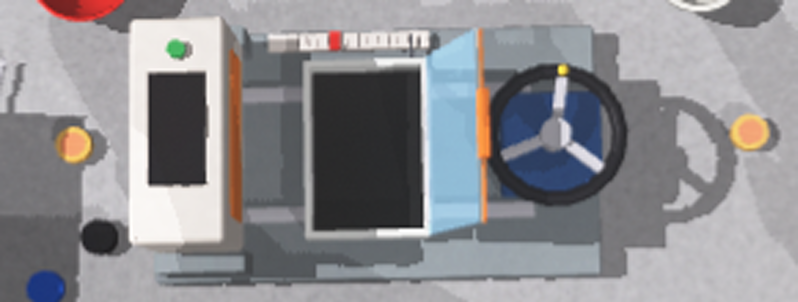

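View pics/cscene.png

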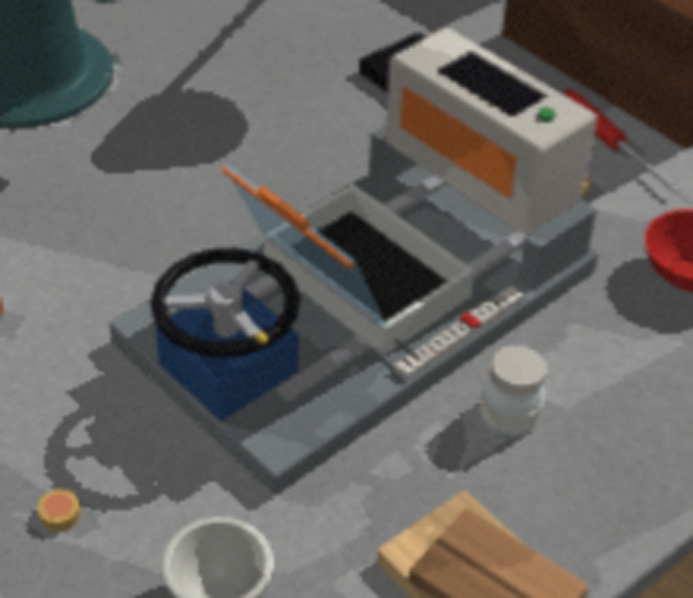

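Confirmed: two brass blanks, crop (75,144) and (750,131) (orange centre, brass rim). The black and blue discs aren't meant. Cover open past vertical, wheel mark near (563,69), pointer near (412,40), red band (335,40).

```bash
python3 - <<'E'
from h import *
c=cap("top"); d=cap("scene")
f=lambda u,v,z:w(c,135+u/2.75,140+v/2.75,z).round(4)
for n,u,v,z in [("baseTR",592,25,.03),("baseBR",600,272,.03),("baseBL",155,283,.03),("hubrim",557,134.5,.127),("hubtop",557,133,.13),("mark",563,69,.127),("band",335,40,.041),("ptr",412,38,.046),
 ("trayTL",303,60,.071),("trayBL",306,240,.071),("trayTR",428,55,.071),("trayBR",432,236,.071),("blk",100,237,.014),("headTL",132,20,.198),("headTR",222,25,.198),("headBL",130,240,.198)]: print(n,f(u,v,z))
# lid corners triangulated: top-cam crop & scene crop (k=3.15, off 200,130)
g=lambda u,v:(200+u/3.15,130+v/3.15)
k=lambda u,v:(135+u/2.75,140+v/2.75)
for a,b in [((478,28),(353,265)),((484,222),(223,169)),((484,122),(278,207))]: print("lid",tri(c,k(*a),d,g(*b)).round(4))
print("ptr",tri(c,k(412,38),d,g(402,375)).round(4),"band",tri(c,k(335,40),d,g(471,319)).round(4),"hub",tri(c,k(557,133),d,g(222,295)).round(4))
crop(c,225,143,330,225,7.3,"z1.png")
E
```

```text
baseTR [ 0.6905 -0.1551  0.03  ]
baseBR [ 0.4441 -0.1653  0.03  ]
baseBL [0.4231 0.2707 0.03  ]
hubrim [ 0.5632 -0.1137  0.127 ]
hubtop [ 0.5641 -0.1134  0.13  ]
mark [ 0.6244 -0.1184  0.127 ]
band [0.6678 0.1003 0.041 ]
ptr [0.6701 0.0238 0.046 ]
trayTL [0.6404 0.1282 0.071 ]
trayBL [0.4655 0.1195 0.071 ]
trayTR [0.6477 0.0072 0.071 ]
trayBR [ 0.472  -0.0007  0.071 ]
blk [0.4685 0.3312 0.014 ]
headTL [0.6451 0.2656 0.198 ]
headTR [0.6423 0.1864 0.198 ]
headBL [0.4517 0.2581 0.198 ]
lid [ 0.65   -0.0366  0.179 ]
lid [ 0.477  -0.0454  0.1778]
lid [ 0.5622 -0.0453  0.1896]
ptr [0.673  0.0206 0.0215] band [0.6693 0.1021 0.0404] hub [ 0.5654 -0.1131  0.1249]
```

View pics/z1.png

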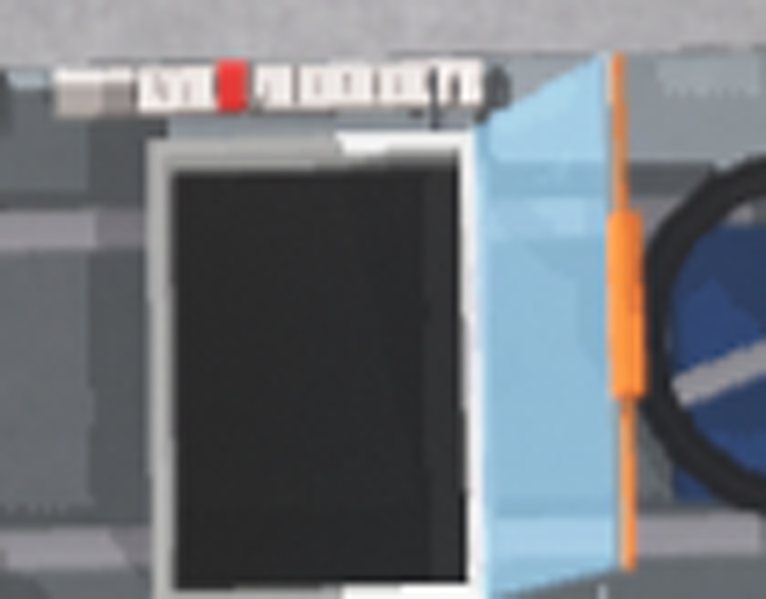

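The crop shows the pointer at native (284.5,154.6), the band at (256.8,154.7), an empty tray, and the cover lip at about (311,185).

```bash
cat >> h.py <<'E'
YAW=0.046; ORG=np.array([0.5565,0.0625,0])
MX=np.array([np.cos(YAW),np.sin(YAW),0]); MY=np.array([-np.sin(YAW),np.cos(YAW),0])
def m2w(x,y,z): return ORG+x*MX+y*MY+np.array([0,0,z])
def goto(P,az=np.pi/2+YAW,tilt=0):
    "shift and turn in tool axes from the present pose; az = azimuth of tool x; tilt about tool y"
    s=robot.observe(); R0=R.from_rotvec(s["tcp_rot"])
    x=np.array([np.cos(az),np.sin(az),0]); z=np.array([0,0,-1.]); Rt=R.from_matrix(np.c_[x,np.cross(z,x),z])*R.from_rotvec([0,tilt,0])
    print("t",round(s["clock"],2),"pos",s["position"].round(4),"w",round(float(s["grip_width"]),3),"ff",round(float(s["finger_force"]),1),"shift",R0.inv().apply(np.array(P)-s["position"]).round(4),"turn",(R0.inv()*Rt).as_rotvec().round(3))
E
python3 -c "
from h import *
goto([.5908,-.3135,.13])
c=cap('top');p=w(c,284.5,154.6,.046);b=w(c,256.8,154.7,.041);print(p,b,(b-p)@MY)"
```

```text
t 0.3 pos [ 0.1747 -0.6518  0.2382] w 0.997 ff 0.0 shift [ 0.4895 -0.2189  0.1084] turn [-1.000e-03 -1.000e-03 -1.355e+00]
[0.66793531 0.02458997 0.046     ] [0.66732818 0.10038451 0.041     ] 0.07574228265480716
```

jog_arm(steps=[[[0.45,-0.2,0.03],[0,0,-1.355]],[[0.45,-0.2,0.03],[0,0,-1.355]],[[0.45,-0.2,0.03],[0,0,-1.355]],[[0.45,-0.2,0.03],[0,0,-1.355]],[[0.45,-0.2,0.03],[0,0,-1.355]],[[0.45,-0.2,0.03],[0,0,-1.355]],[[0.45,-0.2,0.03],[0,0,-1.355]],[[0.45,-0.2,0.03],[0,0,-1.355]],[[0.489,-0.219,0.1],[0,0,-1.355]],[[0.489,-0.219,0.1],[0,0,-1.355]],[[0.489,-0.219,0.1],[0,0,-1.355]],[[0.489,-0.219,0.1],[0,0,-1.355]]], gripper=0.06)

```text
clock: 1.55
position: [0.5915, -0.3091, 0.1346]
tcp_rot: [-2.161, -2.272, -0.0]
force: [-0.5, 0.8, -0.3]
grip_width: 0.679
finger_force: 0.0
```

```bash
cat > q.py <<'E'
from h import *
def near(c,P,r=12):
    u,v=px(c,P); h=cv2.cvtColor(c["image"],cv2.COLOR_BGR2HSV); m=cv2.inRange(h,(5,90,110),(28,255,255))
    n,l,s,ce=cv2.connectedComponentsWithStats(m)
    return [(ce[i].round(1).tolist(),int(s[i][4]),w(c,*ce[i],.014).round(4).tolist()) for i in range(1,n) if s[i][4]>40 and np.hypot(*(ce[i]-[u,v]))<r*3]
E
python3 -c "
from q import *
goto([.591,-.3135,.004])
c=cap('scene'); print(near(c,[.591,-.3135,.014]))
c=cap('top'); print(near(c,[.591,-.3135,.014]),near(c,[.562,.363,.014])); cv2.imwrite('pics/top1.png',cv2.resize(c['image'],(800,600)))
"
```

```text
t 1.55 pos [ 0.5915 -0.3091  0.1346] w 0.679 ff 0.0 shift [-0.0049 -0.0003  0.1306] turn [-0.004 -0.004  0.004]
[([218.2, 290.7], 123, [0.5939, -0.3148, 0.014])]
[([403.4, 185.9], 47, [0.5938, -0.3028, 0.014])] [([161.7, 192.3], 145, [0.5619, 0.3629, 0.014])]
```

jog_arm(steps=[[[-0.005,0,0.05],[0,0,0]],[[-0.005,0,0.09],[0,0,0]],[[-0.005,0,0.12],[0,0,0]],[[-0.005,0,0.13],[0,0,0]],[[-0.005,0,0.13],[0,0,0]],[[-0.005,0,0.13],[0,0,0]]])

```text
clock: 2.25
position: [0.5916, -0.3206, 0.011]
tcp_rot: [2.169, 2.268, 0.001]
force: [1.0, 0.2, 0.2]
grip_width: 0.679
finger_force: 0.0
```

View pics/top1.png

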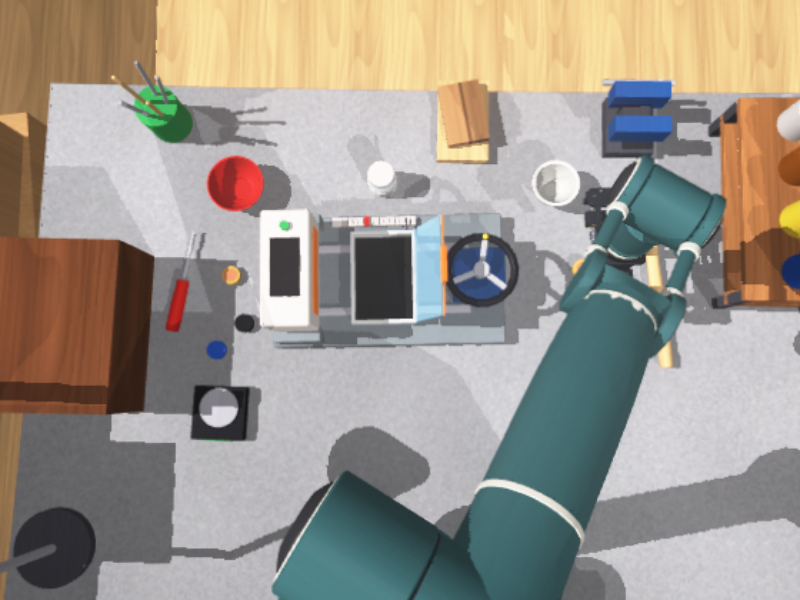

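Previously hidden bench area is clear: only the two blanks at (232,275) and (578,268). Fine correct before closing.

jog_arm(steps=[[[0.005,0,0.002],[0,0,0]],[[0.006,0,0.004],[0,0,0]],[[0.006,0,0.004],[0,0,0]],[[0.006,0,0.004],[0,0,0]]])

```text
clock: 2.65
position: [0.5907, -0.3129, 0.0053]
tcp_rot: [2.169, 2.272, 0.0]
force: [0.4, -0.4, 0.7]
grip_width: 0.68
finger_force: 0.0
```

```bash
python3 -c "
from q import *
goto([.591,-.3135,.005])
c=cap('scene'); print(near(c,[.591,-.3135,.014]))"
```

```text
t 2.65 pos [ 0.5907 -0.3129  0.0053] w 0.68 ff 0.0 shift [-0.0007  0.0003  0.0003] turn [0.001 0.001 0.   ]
[]
```

Close, then lift.

jog_arm(steps=[[[0,0,0],[0,0,0]],[[0,0,0],[0,0,0]],[[0,0,0],[0,0,0]],[[0,0,0],[0,0,0]],[[0,0,0],[0,0,0]],[[0,0,0],[0,0,0]],[[0,0,-0.05],[0,0,0]],[[0,0,-0.1],[0,0,0]],[[0,0,-0.15],[0,0,0]],[[0,0,-0.2],[0,0,0]],[[0,0,-0.25],[0,0,0]],[[0,0,-0.25],[0,0,0]]], gripper=0.025)

```text
clock: 3.9
position: [0.5943, -0.3152, 0.2652]
tcp_rot: [2.159, 2.261, 0.006]
force: [1.1, -0.3, -0.5]
grip_width: 0.398
finger_force: 30.0
```

```bash
python3 -c "
from q import *
goto(m2w(.037,.02,.26)); goto(m2w(.037,.02,.050))"
```

```text
t 3.9 pos [ 0.5943 -0.3152  0.2652] w 0.398 ff 30.0 shift [0.3991 0.0166 0.002 ] turn [ 0.014  0.009 -0.   ]
t 3.9 pos [ 0.5943 -0.3152  0.2652] w 0.398 ff 30.0 shift [0.4009 0.0137 0.2119] turn [ 0.014  0.009 -0.   ]
```

jog_arm(steps=[[[0.1,0.002,0],[0,0,0]],[[0.2,0.007,0],[0,0,0]],[[0.3,0.012,0],[0,0,0]],[[0.4,0.016,0],[0,0,0]],[[0.4,0.016,0],[0,0,0]],[[0.4,0.016,0],[0,0,0]],[[0.4,0.016,0],[0,0,0]],[[0.4,0.016,0],[0,0,0]],[[0.4,0.016,0],[0,0,0]],[[0.4,0.016,0.05],[0,0,0]],[[0.4,0.016,0.1],[0,0,0]],[[0.4,0.016,0.1],[0,0,0]]])

```text
clock: 5.1
position: [0.5808, 0.0862, 0.1457]
tcp_rot: [-2.162, -2.264, 0.021]
force: [-1.6, -0.5, -2.2]
grip_width: 0.397
finger_force: 30.0
```

```bash
python3 -c "
from q import *
goto(m2w(.037,.02,.048))"
```

```text
t 5.1 pos [0.5808 0.0862 0.1457] w 0.397 ff 30.0 shift [-0.0024  0.0133  0.0975] turn [-0.017  0.001  0.   ]
```

jog_arm(steps=[[[0,0.001,0.03],[0,0,0]],[[0,0.001,0.03],[0,0,0]],[[0,0.001,0.03],[0,0,0]],[[0,0.001,0.03],[0,0,0]]])

```text
clock: 5.5
position: [0.5905, 0.0872, 0.1273]
tcp_rot: [2.169, 2.27, 0.004]
force: [-0.0, 0.8, -1.1]
grip_width: 0.396
finger_force: 30.0
```

```bash
python3 -c "
from q import *
goto(m2w(.037,.02,.047))"
```

```text
t 5.5 pos [0.5905 0.0872 0.1273] w 0.396 ff 30.0 shift [-0.0032  0.0017  0.0803] turn [ 0.003 -0.    -0.   ]
```

jog_arm(steps=[[[-0.003,0.002,0.04],[0,0,0]],[[-0.003,0.002,0.065],[0,0,0]],[[-0.003,0.002,0.073],[0,0,0]],[[-0.003,0.002,0.078],[0,0,0]],[[-0.003,0.002,0.08],[0,0,0]],[[-0.003,0.002,0.08],[0,0,0]],[[-0.003,0.002,0.08],[0,0,0]],[[-0.003,0.002,0.08],[0,0,0]]])

```text
clock: 6.3
position: [0.5918, 0.0847, 0.0458]
tcp_rot: [2.169, 2.271, 0.002]
force: [-0.4, -0.5, -1.6]
grip_width: 0.393
finger_force: 30.0
```

```bash
python3 -c "
from q import *
goto(m2w(.037,.02,.0465));print(robot.observe()['force'])
for n in ('scene','top'):
  c=cap(n);p=px(c,m2w(.037,.02,.055)).astype(int);crop(c,p[0]-60,p[1]-50,p[0]+60,p[1]+50,3,n+'2.png')
a=[cv2.imread('pics/'+n+'2.png') for n in('scene','top')];cv2.imwrite('pics/pl1.png',np.hstack(a))"
```

```text
t 6.3 pos [0.5918 0.0847 0.0458] w 0.393 ff 30.0 shift [-0.0005  0.0007 -0.0007] turn [ 0.002 -0.     0.   ]
[-0.35071004 -0.51573158 -1.61355308]
```

View pics/pl1.png

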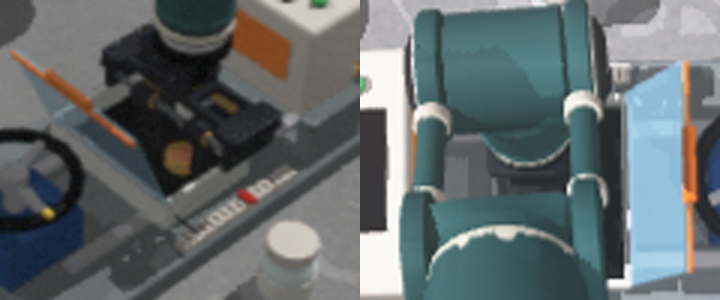

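```bash
python3 -c "
from q import *
c=cap('scene');p=px(c,m2w(.037,.02,.055)).astype(int);crop(c,p[0]-25,p[1]-25,p[0]+25,p[1]+25,11,'pl2.png')"
```

```text
(no output)
```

View pics/pl2.png

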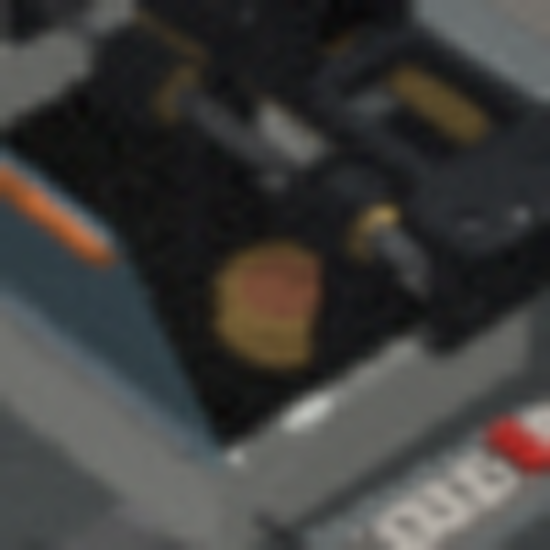

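The blank at (270,305) lies flat between the fingers, its right part hidden by the finger. Releasing.

jog_arm(steps=[[[0,0,0],[0,0,0]],[[0,0,0],[0,0,0]],[[0,0,0],[0,0,0]],[[0,0,-0.03],[0,0,0]],[[0,0,-0.08],[0,0,0]],[[0,0,-0.13],[0,0,0]],[[0,0,-0.18],[0,0,0]],[[0,0,-0.23],[0,0,0]],[[0.05,0,-0.25],[0,0,0]],[[0.1,0,-0.25],[0,0,0]],[[0.15,0,-0.25],[0,0,0]],[[0.2,0,-0.25],[0,0,0]]], gripper=0.048)

```text
clock: 7.65
position: [0.5819, 0.2824, 0.2953]
tcp_rot: [2.17, 2.271, 0.002]
force: [0.2, -0.5, -0.4]
grip_width: 0.545
finger_force: 0.0
```

```bash
python3 -c "
from q import *
for n in('top','scene'):
  c=cap(n); print(n,near(c,m2w(.037,.02,.055),8),near(c,[.562,.363,.014]),w(c,*near(c,m2w(.037,.02,.055),8)[0][0],.055) if near(c,m2w(.037,.02,.055),8) else '', near(c,[.591,-.313,.014],15))
print(m2w(.037,.02,.055))
goto([.562,.363,.1])"
```

```text
top [([261.9, 182.1], 143, [0.5966, 0.0862, 0.014])] [] [0.58935314 0.08317634 0.055     ] []
scene [([327.2, 217.0], 55, [0.5627, 0.1127, 0.014])] [] [0.59277463 0.08211838 0.055     ] []
[0.59254119 0.08418024 0.055     ]
t 7.75 pos [0.5808 0.2864 0.2943] w 0.548 ff 0.0 shift [ 0.0769 -0.0147  0.1945] turn [-0.001 -0.002  0.006]
```

jog_arm(steps=[[[-0.05,0,0],[0,0,0]],[[-0.1,0,0],[0,0,0]],[[-0.15,0,0],[0,0,0]],[[-0.2,0,0],[0,0,0]],[[-0.2,0,0],[0,0,0]]], gripper=0.06)

```text
clock: 8.25
position: [0.5911, 0.0746, 0.2946]
tcp_rot: [2.176, 2.264, -0.004]
force: [-0.4, 0.1, -0.5]
grip_width: 0.682
finger_force: 0.0
```

```bash
python3 -c "
from q import *
c=cap('top'); print(near(c,[.562,.363,.014],18))
goto([.562,.363,.29])"
```

```text
[([161.7, 192.3], 145, [0.5619, 0.3629, 0.014])]
t 8.3 pos [0.591  0.0773 0.2946] w 0.68 ff 0.0 shift [ 0.2866 -0.0174  0.0044] turn [-0.     0.001 -0.005]
```

jog_arm(steps=[[[0.05,-0.003,0],[0,0,0]],[[0.1,-0.006,0],[0,0,0]],[[0.15,-0.01,0],[0,0,0]],[[0.2,-0.012,0],[0,0,0]],[[0.25,-0.015,0],[0,0,0]],[[0.278,-0.016,0.04],[0,0,0]],[[0.278,-0.016,0.09],[0,0,0]],[[0.278,-0.016,0.14],[0,0,0]],[[0.278,-0.016,0.19],[0,0,0]],[[0.278,-0.016,0.21],[0,0,0]],[[0.278,-0.016,0.21],[0,0,0]],[[0.278,-0.016,0.21],[0,0,0]]])

```text
clock: 9.5
position: [0.5622, 0.3588, 0.0849]
tcp_rot: [-2.169, -2.273, 0.0]
force: [-0.2, 0.7, -0.0]
grip_width: 0.68
finger_force: 0.0
```

```bash
python3 -c "
from q import *
goto([.5635,.363,.005])"
```

```text
t 9.5 pos [0.5622 0.3588 0.0849] w 0.68 ff 0.0 shift [0.0042 0.0015 0.0799] turn [-0.    -0.     0.001]
```

jog_arm(steps=[[[0.004,0.001,0.03],[0,0,0]],[[0.004,0.001,0.06],[0,0,0]],[[0.004,0.001,0.075],[0,0,0]],[[0.004,0.001,0.079],[0,0,0]],[[0.004,0.001,0.079],[0,0,0]],[[0.004,0.001,0.079],[0,0,0]],[[0.004,0.001,0.079],[0,0,0]]])

```text
clock: 10.2
position: [0.5646, 0.3627, 0.0077]
tcp_rot: [2.169, 2.271, 0.005]
force: [-0.1, 0.0, 1.0]
grip_width: 0.683
finger_force: 0.0
```

jog_arm(steps=[[[0,0,0],[0,0,0]],[[0,0,0],[0,0,0]],[[0,0,0],[0,0,0]],[[0,0,0],[0,0,0]],[[0,0,0],[0,0,0]],[[0,0,0],[0,0,0]]], gripper=0.025)

```text
clock: 10.8
position: [0.5635, 0.362, 0.006]
tcp_rot: [2.17, 2.272, 0.001]
force: [0.3, -0.7, 1.7]
grip_width: 0.395
finger_force: 30.0
```

jog_arm(steps=[[[0,0,-0.05],[0,0,0]],[[0,0,-0.1],[0,0,0]],[[0,0,-0.15],[0,0,0]],[[0,0,-0.2],[0,0,0]],[[0,0,-0.25],[0,0,0]],[[0,0,-0.28],[0,0,0]],[[0,0,-0.28],[0,0,0]],[[0,0,-0.28],[0,0,0]]])

```text
clock: 11.6
position: [0.5631, 0.362, 0.2855]
tcp_rot: [-2.17, -2.272, -0.0]
force: [-0.2, -0.4, -3.2]
grip_width: 0.397
finger_force: 30.0
```

```bash
python3 -c "
from q import *
goto(m2w(-.035,.02,.285))"
```

```text
t 11.6 pos [0.5631 0.362  0.2855] w 0.397 ff 30.0 shift [-0.2788 -0.0554  0.0004] turn [ 0. -0.  0.]
```

jog_arm(steps=[[[-0.05,-0.01,0],[0,0,0]],[[-0.1,-0.02,0],[0,0,0]],[[-0.15,-0.03,0],[0,0,0]],[[-0.2,-0.04,0],[0,0,0]],[[-0.25,-0.05,0],[0,0,0]],[[-0.279,-0.055,0],[0,0,0]],[[-0.279,-0.055,0],[0,0,0]],[[-0.279,-0.055,0.05],[0,0,0]],[[-0.279,-0.055,0.1],[0,0,0]],[[-0.279,-0.055,0.15],[0,0,0]],[[-0.279,-0.055,0.17],[0,0,0]],[[-0.279,-0.055,0.17],[0,0,0]]])

```text
clock: 12.8
position: [0.5153, 0.081, 0.1086]
tcp_rot: [-2.163, -2.266, 0.016]
force: [-0.2, -0.1, -1.5]
grip_width: 0.395
finger_force: 30.0
```

jog_arm(steps=[[[0,0,0],[0,0,0]],[[0,0,0],[0,0,0]]])

```text
clock: 13.0
position: [0.5223, 0.0813, 0.117]
tcp_rot: [2.168, 2.271, 0.003]
force: [-0.2, 0.2, -1.3]
grip_width: 0.395
finger_force: 30.0
```

```bash
python3 -c "
from q import *
goto(m2w(-.035,.02,.047))
c=cap('scene'); print(near(c,m2w(.037,.02,.055),8))
c=cap('top'); print(near(c,m2w(.037,.02,.055),8))"
```

```text
t 13.0 pos [0.5223 0.0813 0.117 ] w 0.395 ff 30.0 shift [-0.0004 -0.0019  0.07  ] turn [ 0.002 -0.     0.   ]
[([327.2, 217.2], 58, [0.5631, 0.1124, 0.014])]
[]
```

jog_arm(steps=[[[0,-0.001,0.03],[0,0,0]],[[0,-0.001,0.055],[0,0,0]],[[0,-0.001,0.064],[0,0,0]],[[0,-0.001,0.068],[0,0,0]],[[0,-0.001,0.07],[0,0,0]],[[0,-0.001,0.07],[0,0,0]],[[0,-0.001,0.07],[0,0,0]]])

```text
clock: 13.8
position: [0.5215, 0.0808, 0.047]
tcp_rot: [2.169, 2.271, 0.003]
force: [0.8, -0.1, 0.8]
grip_width: 0.394
finger_force: 30.0
```

jog_arm(steps=[[[0,0,0],[0,0,0]],[[0,0,0],[0,0,0]],[[0,0,0],[0,0,0]],[[0,0,-0.03],[0,0,0]],[[0,0,-0.08],[0,0,0]],[[0,0,-0.13],[0,0,0]],[[0,0,-0.18],[0,0,0]],[[0,0,-0.23],[0,0,0]],[[0,0,-0.25],[0,0,0]],[[-0.05,0,-0.25],[0,0,0]],[[-0.1,0,-0.25],[0,0,0]],[[-0.15,0,-0.25],[0,0,0]]], gripper=0.047)

```text
clock: 15.0
position: [0.5271, -0.0702, 0.2964]
tcp_rot: [2.167, 2.273, 0.001]
force: [0.7, -0.1, -0.1]
grip_width: 0.534
finger_force: 0.0
```

jog_arm(steps=[[[-0.05,0,0],[0,0,0]],[[-0.1,0,0],[0,0,0]],[[-0.1,0,0],[0,0,0]],[[-0.1,0,0],[0,0,0]]], gripper=0)

```text
clock: 15.4
position: [0.5313, -0.1701, 0.2954]
tcp_rot: [-2.173, -2.268, -0.0]
force: [0.4, 0.4, 0.1]
grip_width: 0.194
finger_force: 0.0
```

```bash
python3 -c "
from q import *
for n in('top','scene'):
  c=cap(n); print(n,*[near(c,m2w(x,.02,.055),8) for x in(-.035,.037)])
  if n=='top': cv2.imwrite('pics/top3.png',cv2.resize(c['image'],(800,600)))
goto(m2w(0,-.06,.3))"
```

```text
top [([261.0, 208.0], 143, [0.5243, 0.0865, 0.014])] [([261.9, 182.1], 143, [0.5966, 0.0862, 0.014])]
scene [([290.4, 197.2], 147, [0.4132, 0.0803, 0.014]), ([312.4, 205.1], 47, [0.4898, 0.1124, 0.014]), ([327.2, 217.1], 55, [0.5629, 0.1123, 0.014])] [([312.4, 205.1], 47, [0.4898, 0.1124, 0.014]), ([327.2, 217.1], 55, [0.5629, 0.1123, 0.014])]
t 15.5 pos [ 0.5315 -0.1682  0.2955] w 0.104 ff 0.0 shift [ 0.1693  0.0356 -0.0043] turn [-0.    -0.001  0.   ]
```

View pics/top3.png

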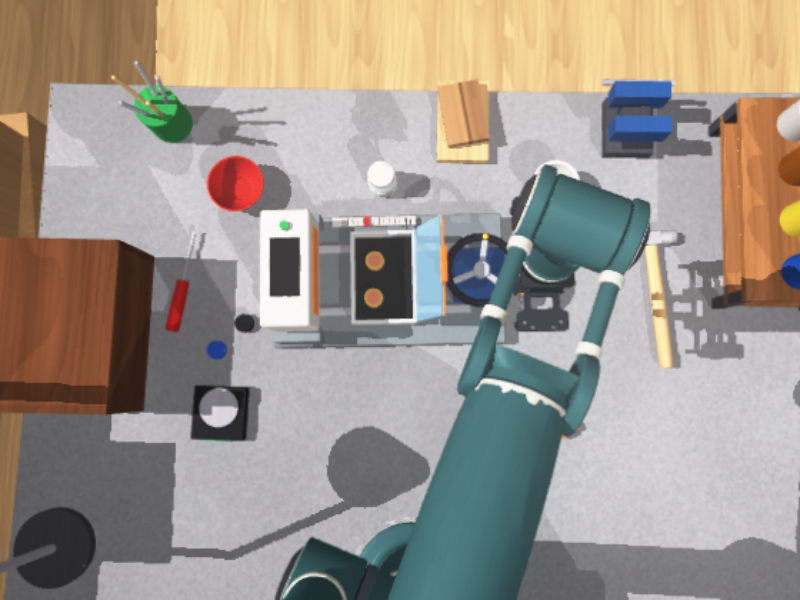

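Both blanks lie flat in the tray at (375,260) and (373,298), apart from each other, and the bench is clear of others. Now the cover: fingers shut, get behind it.

```bash
python3 -c "
from q import *
goto(m2w(0,-.165,.165))"
```

```text
t 15.5 pos [ 0.5315 -0.1682  0.2955] w 0.104 ff 0.0 shift [0.0642 0.0357 0.1306] turn [-0.    -0.001  0.   ]
```

jog_arm(steps=[[[0.03,0.018,0.02],[0,0,0]],[[0.06,0.033,0.05],[0,0,0]],[[0.06,0.033,0.09],[0,0,0]],[[0.06,0.033,0.12],[0,0,0]],[[0.06,0.033,0.13],[0,0,0]],[[0.06,0.033,0.13],[0,0,0]],[[0.06,0.033,0.13],[0,0,0]]])

```text
clock: 16.2
position: [0.5629, -0.1071, 0.1674]
tcp_rot: [2.167, 2.272, 0.002]
force: [-0.6, -0.1, 0.7]
grip_width: 0.006
finger_force: 0.0
```

```bash
python3 -c "
from q import *
goto(m2w(0,-.01,.165))"
```

```text
t 16.2 pos [ 0.5629 -0.1071  0.1674] w 0.006 ff 0.0 shift [0.1598 0.0016 0.0023] turn [0.002 0.001 0.001]
```

jog_arm(steps=[[[0.02,0,0.002],[0,0,0]],[[0.04,0,0.002],[0,0,0]],[[0.055,0,0.002],[0,0,0]],[[0.07,0,0.002],[0,0,0]],[[0.085,0,0.002],[0,0,0]],[[0.1,0,0.002],[0,0,0]],[[0.115,0,0.002],[0,0,0]],[[0.13,0,0.002],[0,0,0]],[[0.145,0,0.002],[0,0,0]],[[0.16,0,0.002],[0,0,0]],[[0.16,0,0.002],[0,0,0]]])

```text
clock: 17.3
position: [0.5541, 0.0545, 0.1635]
tcp_rot: [-2.167, -2.273, -0.001]
force: [0.1, 0.3, -0.1]
grip_width: 0.006
finger_force: 0.0
```

```bash
python3 -c "
from q import *
goto(m2w(0,.021,.134));goto(m2w(0,.039,.076))
c=cap('scene');crop(c,230,130,400,260,4.5,'lid1.png')"
```

```text
t 17.3 pos [0.5541 0.0545 0.1635] w 0.006 ff 0.0 shift [0.0288 0.0028 0.0295] turn [-0.001 -0.001  0.002]
t 17.3 pos [0.5541 0.0545 0.1635] w 0.006 ff 0.0 shift [0.0468 0.0029 0.0875] turn [-0.001 -0.001  0.002]
```

View pics/lid1.png

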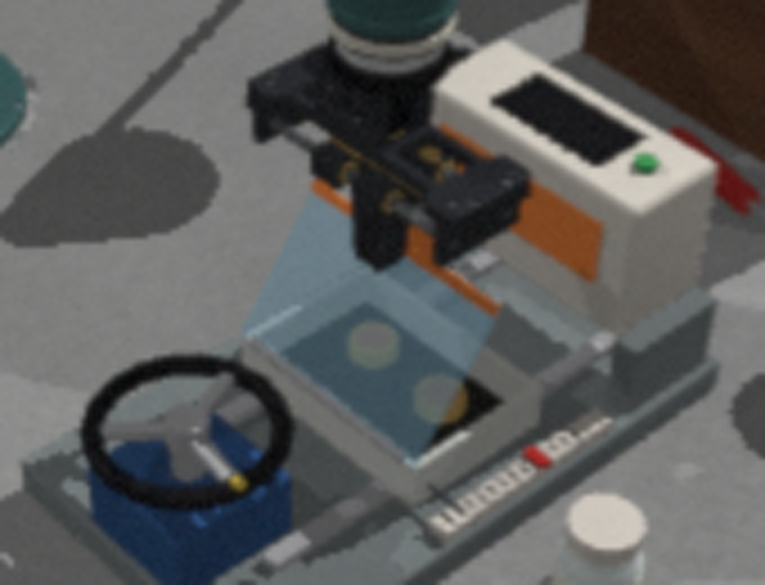

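The cover is at about 55°, with the fingers at (380,250) behind it and both blanks flat beneath. Continue the arc.

jog_arm(steps=[[[0.016,0.002,0.012],[0,0,0]],[[0.028,0.002,0.03],[0,0,0]],[[0.036,0.002,0.044],[0,0,0]],[[0.042,0.002,0.058],[0,0,0]],[[0.045,0.002,0.07],[0,0,0]],[[0.046,0.002,0.08],[0,0,0]],[[0.046,0.002,0.086],[0,0,0]],[[0.046,0.002,0.086],[0,0,0]]])

```text
clock: 18.15
position: [0.5541, 0.0981, 0.0771]
tcp_rot: [-2.17, -2.271, 0.001]
force: [-0.1, -0.1, -0.4]
grip_width: 0.002
finger_force: 0.0
```

jog_arm(steps=[[[0,0,0.002],[0,0,0]],[[0,0,0.004],[0,0,0]],[[0,0,0.004],[0,0,0]]])

```text
clock: 18.45
position: [0.5547, 0.098, 0.0762]
tcp_rot: [2.17, 2.271, 0.0]
force: [-6.4, 0.5, 14.8]
grip_width: 0.003
finger_force: 7.5
```

14.8 N down: cover is on its stop. Lift and turn toward the wheel.

jog_arm(steps=[[[0,0,-0.03],[0,0,0]],[[0,0,-0.08],[0,0,0]],[[0,0,-0.13],[0,0,0]],[[-0.03,0,-0.15],[0,0,-0.15]],[[-0.06,0,-0.15],[0,0,-0.3]],[[-0.1,-0.01,-0.15],[0,0,-0.45]],[[-0.15,-0.02,-0.15],[0,0,-0.6]],[[-0.154,-0.02,-0.15],[0,0,-0.75]],[[-0.154,-0.02,-0.15],[0,0,-0.9]],[[-0.154,-0.02,-0.15],[0,0,-1.05]],[[-0.154,-0.02,-0.15],[0,0,-1.15]],[[-0.154,-0.02,-0.15],[0,0,-1.15]]], gripper=0.036)

```text
clock: 19.65
position: [0.5413, -0.0569, 0.2237]
tcp_rot: [0.586, 3.086, -0.0]
force: [-0.1, -0.3, 0.4]
grip_width: 0.407
finger_force: 0.0
```

```bash
cat >> q.py <<'E'
HUB=np.array([.5647,-.1128])
def rim(th,z,r=.06): goto([HUB[0]+r*np.cos(th),HUB[1]+r*np.sin(th),z],th+np.pi/2)
def mark(c):
    h=cv2.cvtColor(c["image"],cv2.COLOR_BGR2HSV); m=cv2.inRange(h,(22,120,120),(34,255,255)); K=np.zeros_like(m)
    u=px(c,[*HUB,.127]).astype(int); cv2.circle(K,tuple(int(i) for i in u),36,255,-1); m&=K
    ys,xs=np.nonzero(m)
    if len(xs)<2: return None
    p=w(c,xs.mean(),ys.mean(),.128)[:2]; return p.round(4).tolist(),len(xs),round(float(np.arctan2(*(p-HUB)[::-1])),3)
E
python3 -c "
from q import *
rim(1.2,.15); print(robot.observe()['joint_pos'].round(2))
c=cap('top');print(mark(c));d=cap('scene');print(mark(d))
a=cv2.resize(c['image'][130:260,225:385],(480,390),interpolation=2);b=cv2.resize(d['image'][130:300,230:400],(390,390),interpolation=2);cv2.imwrite('pics/lid2.png',cv2.resize(np.hstack([a,b]),(796,357)))"
```

```text
t 19.65 pos [ 0.5413 -0.0569  0.2237] w 0.407 ff 0.0 shift [-0.042   0.0166  0.0737] turn [-0.     0.    -0.004]
[-0.15  0.03  1.9  -0.    1.21 -1.35]
None
([0.6291, -0.1171], 6, -0.066)
```

View pics/lid2.png

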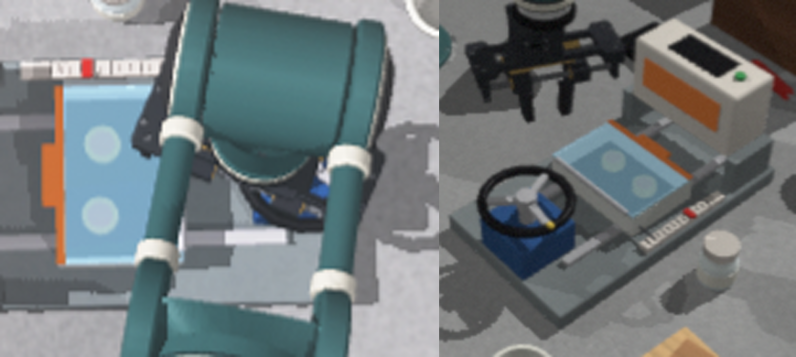

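The cover is flat shut over both blanks (left panel (100,145),(100,215)). The wheel mark is still at about -0.07 rad. Down to the rim.

jog_arm(steps=[[[-0.02,0.008,0.01],[0,0,0]],[[-0.042,0.016,0.03],[0,0,0]],[[-0.042,0.016,0.06],[0,0,0]],[[-0.042,0.016,0.07],[0,0,0]],[[-0.042,0.016,0.07],[0,0,0]],[[-0.042,0.016,0.07],[0,0,0]]])

```text
clock: 20.35
position: [0.5864, -0.057, 0.1543]
tcp_rot: [0.586, 3.086, 0.0]
force: [-0.0, 0.1, -0.2]
grip_width: 0.411
finger_force: 0.0
```

```bash
python3 -c "
from q import *
rim(1.2,.102)
d=cap('scene');crop(d,230,190,330,265,7,'rim1.png')"
```

```text
t 20.35 pos [ 0.5864 -0.057   0.1543] w 0.411 ff 0.0 shift [0.     0.0001 0.0523] turn [ 0.     0.    -0.005]
```

View pics/rim1.png

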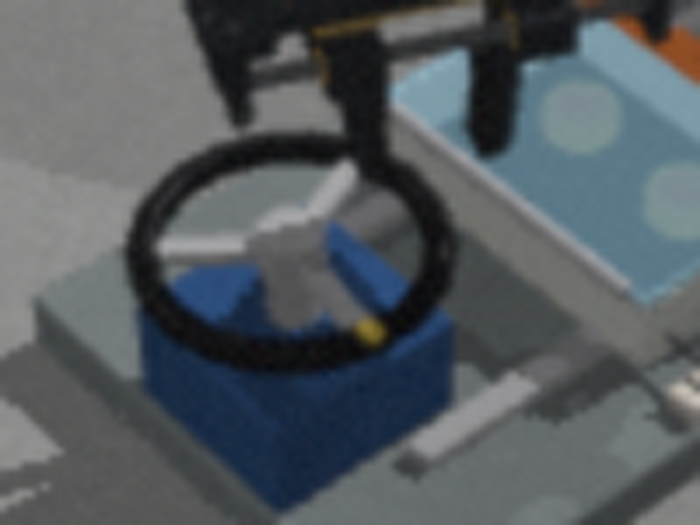

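The fingers (inner (375,160), outer (490,150)) straddle the rim between two spokes. Descend with slow rows, then close.

jog_arm(steps=[[[0,0,0.015],[0,0,0]],[[0,0,0.03],[0,0,0]],[[0,0,0.04],[0,0,0]],[[0,0,0.05],[0,0,0]],[[0,0,0.052],[0,0,0]],[[0,0,0.052],[0,0,0]]])

```text
clock: 21.0
position: [0.5859, -0.0569, 0.1008]
tcp_rot: [-0.585, -3.085, 0.0]
force: [0.3, -0.1, -0.5]
grip_width: 0.411
finger_force: 0.0
```

jog_arm(steps=[[[0,0,0],[0,0,0]],[[0,0,0],[0,0,0]],[[0,0,0],[0,0,0]],[[0,0,0],[0,0,0]],[[0,0,0],[0,0,0]]], gripper=0.004)

```text
clock: 21.5
position: [0.5874, -0.0559, 0.1024]
tcp_rot: [0.586, 3.085, 0.003]
force: [2.6, 5.9, 0.0]
grip_width: 0.143
finger_force: 29.3
```

jog_arm(steps=[[[-0.006,-0.0003,0],[0,0,0.1]],[[-0.0119,-0.0012,0],[0,0,0.2]],[[-0.0177,-0.0027,0],[0,0,0.3]],[[-0.0234,-0.0047,0],[0,0,0.4]],[[-0.0288,-0.0073,0],[0,0,0.5]],[[-0.0339,-0.0105,0],[0,0,0.6]],[[-0.0387,-0.0141,0],[0,0,0.7]],[[-0.043,-0.0182,0],[0,0,0.8]],[[-0.047,-0.0227,0],[0,0,0.9]],[[-0.0505,-0.0276,0],[0,0,1.0]],[[-0.0535,-0.0328,0],[0,0,1.1]],[[-0.0559,-0.0383,0],[0,0,1.2]]])

```text
clock: 22.7
position: [0.6261, -0.111, 0.1024]
tcp_rot: [2.231, 2.212, 0.007]
force: [4.2, 9.3, 0.5]
grip_width: 0.141
finger_force: 29.2
```

```bash
cat >> q.py <<'E'
def ptr(c):
    "darkest column along the scale strip -> machine y offset of band minus pointer"
    g=cv2.cvtColor(c["image"],cv2.COLOR_BGR2GRAY)
    best=[]
    for t in np.arange(-.095,.045,.001):
        v=[]
        for s in (-.008,-.004,0):
            u=px(c,BAND+t*MY+s*MX+np.array([0,0,.005])); v.append(cv2.getRectSubPix(g,(1,1),(float(u[0]),float(u[1])))[0,0])
        best.append((t,np.mean(v)))
    return best
BAND=np.array([.6673,.1004,.041])
E
python3 -c "
from q import *
s=robot.observe();rim(0,.101);print(s['joint_pos'].round(2))
for n in('top','scene'):
  c=cap(n);print(mark(c));print(' '.join('%d:%d'%(t*1000,v) for t,v in ptr(c)[::2]))"
```

```text
t 22.7 pos [ 0.6261 -0.111   0.1024] w 0.141 ff 29.2 shift [-0.0018 -0.0014  0.0014] turn [ 0.003 -0.003 -0.009]
[-0.22  0.3   1.82  0.    1.02 -0.21]
([0.5805, -0.1685], 12, -1.294)
-95:106 -93:138 -91:207 -89:226 -87:232 -84:232 -82:205 -80:222 -78:239 -76:239 -74:237 -72:222 -70:217 -68:237 -66:227 -64:201 -62:173 -60:160 -58:167 -56:157 -54:140 -52:168 -50:205 -48:225 -46:224 -44:223 -42:212 -40:209 -38:223 -36:223 -34:225 -32:223 -30:212 -28:222 -26:225 -24:215 -22:176 -20:205 -18:226 -16:226 -14:224 -12:210 -10:197 -8:188 -6:155 -4:133 -2:120 0:113 1:113 3:115 5:125 7:154 9:202 11:226 13:225 15:224 17:212 19:211 21:225 23:226 25:215 27:207 29:214 31:223 33:224 35:205 37:139 39:143 41:150 43:150
([0.5815, -0.171], 4, -1.289)
-95:127 -93:134 -91:132 -89:123 -87:111 -84:109 -82:120 -80:131 -78:132 -76:133 -74:135 -72:135 -70:134 -68:131 -66:117 -64:109 -62:110 -60:107 -58:92 -56:78 -54:83 -52:99 -50:112 -48:119 -46:122 -44:122 -42:121 -40:121 -38:119 -36:114 -34:114 -32:118 -30:120 -28:116 -26:113 -24:110 -22:111 -20:115 -18:116 -16:111 -14:108 -12:105 -10:96 -8:87 -6:80 -4:75 -2:74 0:76 1:80 3:86 5:97 7:108 9:111 11:108 13:104 15:95 17:93 19:97 21:99 23:100 25:102 27:96 29:87 31:79 33:73 35:71 37:72 39:73 41:72 43:71
```

Mark moved 1.22 rad and the pointer about 19 mm, as expected; no slip. Continue.

jog_arm(steps=[[[-0.006,-0.0003,0],[0,0,0.1]],[[-0.0119,-0.0012,0],[0,0,0.2]],[[-0.0177,-0.0027,0],[0,0,0.3]],[[-0.0234,-0.0047,0],[0,0,0.4]],[[-0.0288,-0.0073,0],[0,0,0.5]],[[-0.0339,-0.0105,0],[0,0,0.6]],[[-0.0387,-0.0141,0],[0,0,0.7]],[[-0.043,-0.0182,0],[0,0,0.8]],[[-0.047,-0.0227,0],[0,0,0.9]],[[-0.0505,-0.0276,0],[0,0,1.0]],[[-0.0535,-0.0328,0],[0,0,1.1]],[[-0.0559,-0.0383,0],[0,0,1.2]]])

```text
clock: 24.0
position: [0.588, -0.167, 0.1024]
tcp_rot: [-3.089, -0.565, -0.008]
force: [6.6, 7.5, -1.9]
grip_width: 0.149
finger_force: 29.4
```

jog_arm(steps=[[[-0.006,-0.0003,0],[0,0,0.1]],[[-0.0119,-0.0012,0],[0,0,0.2]],[[-0.0177,-0.0027,0],[0,0,0.3]],[[-0.0234,-0.0047,0],[0,0,0.4]],[[-0.0288,-0.0073,0],[0,0,0.5]],[[-0.0339,-0.0105,0],[0,0,0.6]],[[-0.0387,-0.0141,0],[0,0,0.7]],[[-0.043,-0.0182,0],[0,0,0.8]],[[-0.047,-0.0227,0],[0,0,0.9]],[[-0.0505,-0.0276,0],[0,0,1.0]],[[-0.0505,-0.0276,0],[0,0,1.0]]])

```text
clock: 25.1
position: [0.5319, -0.1596, 0.1025]
tcp_rot: [-2.98, 0.982, -0.01]
force: [10.3, 7.3, -5.7]
grip_width: 0.145
finger_force: 29.5
```

```bash
python3 -c "
from q import *
s=robot.observe();rim(-2.2,.101);print(s['joint_pos'].round(2))
for n in('top','scene'):
  c=cap(n);print(mark(c));print(' '.join('%d:%d'%(t*1000,v) for t,v in ptr(c)[::2] if -.05<t<.02))"
```

```text
t 25.1 pos [ 0.5319 -0.1596  0.1025] w 0.145 ff 29.5 shift [-0.001   0.0029  0.0014] turn [-0.006 -0.005 -0.007]
[-0.34  0.16  2.    0.    0.98  1.87]
([0.5089, -0.0888], 16, 2.735)
-48:239 -46:238 -44:237 -42:229 -40:227 -38:238 -36:235 -34:209 -32:177 -30:160 -28:179 -26:191 -24:186 -22:139 -20:190 -18:225 -16:225 -14:222 -12:208 -10:195 -8:187 -6:153 -4:132 -2:119 0:112 1:112 3:115 5:124 7:152 9:200 11:225 13:224 15:222 17:211 19:209
None
-48:127 -46:132 -44:131 -42:129 -40:126 -38:120 -36:107 -34:101 -32:103 -30:106 -28:102 -26:92 -24:78 -22:76 -20:89 -18:103 -16:107 -14:106 -12:104 -10:94 -8:86 -6:79 -4:74 -2:73 0:74 1:80 3:86 5:97 7:107 9:110 11:108 13:104 15:94 17:91 19:96
```

Pointer about 22 mm short; wheel turned about 3.5 rad. Regrasp at the gap centred on -0.41 rad.

jog_arm(steps=[[[0,0,0],[0,0,0]],[[0,0,0],[0,0,0]],[[0,0,0],[0,0,0]],[[0,0,-0.02],[0,0,0]],[[0,0,-0.05],[0,0,0]],[[0,0,-0.08],[0,0,0]],[[0,0,-0.08],[0,0,0]]], gripper=0.036)

```text
clock: 25.9
position: [0.5316, -0.1627, 0.1867]
tcp_rot: [2.985, -0.978, 0.014]
force: [1.1, -0.4, -0.1]
grip_width: 0.406
finger_force: 0.0
```

```bash
python3 -c "
from q import *
rim(-.41,.18)
c=cap('top');print(mark(c))"
```

```text
t 25.9 pos [ 0.5316 -0.1627  0.1867] w 0.406 ff 0.0 shift [ 0.0556 -0.073   0.0073] turn [ 0.006 -0.008 -1.794]
([0.5089, -0.0888], 16, 2.735)
```

jog_arm(steps=[[[0.005,-0.006,0],[0,0,-0.149]],[[0.01,-0.012,0],[0,0,-0.298]],[[0.015,-0.018,0],[0,0,-0.447]],[[0.02,-0.024,0],[0,0,-0.596]],[[0.025,-0.03,0],[0,0,-0.745]],[[0.03,-0.036,0],[0,0,-0.894]],[[0.035,-0.043,0],[0,0,-1.043]],[[0.04,-0.05,0],[0,0,-1.192]],[[0.045,-0.056,0],[0,0,-1.341]],[[0.05,-0.063,0],[0,0,-1.49]],[[0.055,-0.07,0],[0,0,-1.639]],[[0.056,-0.073,0.003],[0,0,-1.788]]])

```text
clock: 27.15
position: [0.6169, -0.1354, 0.1768]
tcp_rot: [-2.626, -1.722, 0.003]
force: [0.2, -0.7, 0.7]
grip_width: 0.408
finger_force: 0.0
```

jog_arm(steps=[[[0,0,0.02],[0,0,0]],[[0,0,0.03],[0,0,0]],[[0,0,0.03],[0,0,0]],[[0,0,0.03],[0,0,0]]])

```text
clock: 27.55
position: [0.6164, -0.1354, 0.1477]
tcp_rot: [-2.631, -1.713, 0.002]
force: [0.6, 1.2, 0.5]
grip_width: 0.41
finger_force: 0.0
```

```bash
python3 -c "
from q import *
rim(-.41,.102)"
```

```text
t 27.55 pos [ 0.6164 -0.1354  0.1477] w 0.41 ff 0.0 shift [0.0002 0.0037 0.0457] turn [-0.002  0.    -0.006]
```

jog_arm(steps=[[[0,0.004,0.01],[0,0,0]],[[0,0.004,0.025],[0,0,0]],[[0,0.004,0.035],[0,0,0]],[[0,0.004,0.043],[0,0,0]],[[0,0.004,0.045],[0,0,0]],[[0,0.004,0.045],[0,0,0]]])

```text
clock: 28.15
position: [0.6204, -0.1369, 0.1029]
tcp_rot: [-2.631, -1.714, 0.001]
force: [0.8, -0.2, -0.1]
grip_width: 0.411
finger_force: 0.0
```

jog_arm(steps=[[[0,0,0],[0,0,0]],[[0,0,0],[0,0,0]],[[0,0,0],[0,0,0]],[[0,0,0],[0,0,0]],[[0,0,0],[0,0,0]]], gripper=0.004)

```text
clock: 28.65
position: [0.6205, -0.1368, 0.1042]
tcp_rot: [-2.632, -1.714, 0.0]
force: [-4.6, 1.5, 5.6]
grip_width: 0.159
finger_force: 29.6
```

jog_arm(steps=[[[-0.006,-0.0003,0],[0,0,0.1]],[[-0.0119,-0.0012,0],[0,0,0.2]],[[-0.0177,-0.0027,0],[0,0,0.3]],[[-0.0234,-0.0047,0],[0,0,0.4]],[[-0.0288,-0.0073,0],[0,0,0.5]],[[-0.0339,-0.0105,0],[0,0,0.6]],[[-0.0387,-0.0141,0],[0,0,0.7]],[[-0.043,-0.0182,0],[0,0,0.8]],[[-0.047,-0.0227,0],[0,0,0.9]],[[-0.0505,-0.0276,0],[0,0,1.0]],[[-0.0535,-0.0328,0],[0,0,1.1]],[[-0.0559,-0.0383,0],[0,0,1.2]]])

```text
clock: 29.85
position: [0.5651, -0.1709, 0.1043]
tcp_rot: [-3.138, 0.078, -0.007]
force: [4.6, 7.6, 0.3]
grip_width: 0.157
finger_force: 29.5
```

```bash
python3 -c "
from q import *
rim(-1.6,.102)
c=cap('top');print(mark(c));crop(c,220,140,320,215,7,'p3.png')
c=cap('scene');print(mark(c));print(' '.join('%d:%d'%(t*1000,v) for t,v in ptr(c)[::2] if -.03<t<.02))"
```

```text
t 29.85 pos [ 0.5651 -0.1709  0.1043] w 0.157 ff 29.5 shift [-0.0021  0.002   0.0023] turn [-0.003 -0.004 -0.02 ]
([0.5628, -0.0505], 16, 1.602)
([0.5664, -0.0504], 6, 1.544)
-28:121 -26:119 -24:114 -22:113 -20:111 -18:105 -16:97 -14:91 -12:88 -10:83 -8:72 -6:65 -4:64 -2:69 0:73 1:80 3:86 5:98 7:108 9:110 11:107 13:102 15:94 17:92 19:96
```

View pics/p3.png

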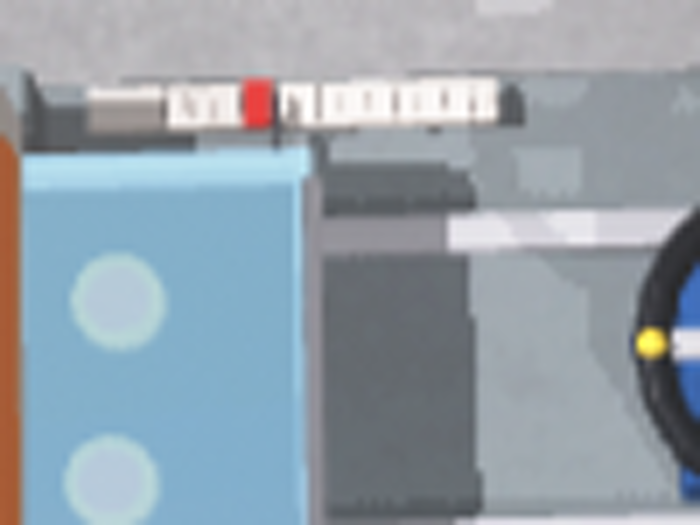

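The pointer (278,130) is about 6.6 mm short of the band's centre (258,105), and the mark agrees (4.6 rad turned). 0.44 rad more.

jog_arm(steps=[[[-0.006,-0.0003,0],[0,0,0.1]],[[-0.0119,-0.0012,0],[0,0,0.2]],[[-0.0177,-0.0027,0],[0,0,0.3]],[[-0.0234,-0.0047,0],[0,0,0.4]],[[-0.0256,-0.0057,0],[0,0,0.44]],[[-0.0256,-0.0057,0],[0,0,0.44]],[[-0.0256,-0.0057,0],[0,0,0.44]]])

```text
clock: 30.65
position: [0.5401, -0.1645, 0.1043]
tcp_rot: [-3.047, 0.754, -0.007]
force: [4.2, 5.5, -0.3]
grip_width: 0.151
finger_force: 29.5
```

```bash
python3 -c "
from q import *
c=cap('top');print(mark(c));crop(c,220,140,320,215,7,'p4.png')
rim(-2.04,.102)"
```

```text
([0.5885, -0.0557], 14, 1.176)
t 30.7 pos [ 0.5401 -0.1645  0.1043] w 0.155 ff 29.5 shift [-0.0014  0.0028  0.0023] turn [-0.004 -0.003 -0.016]
```

View pics/p4.png

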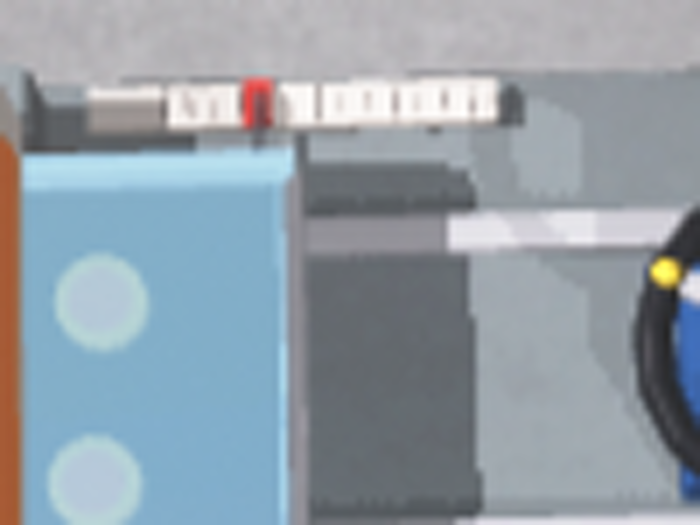

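The pointer bar (258,100) stands in the middle of the red band, with both blanks under the shut cover. Let go and lift away.

jog_arm(steps=[[[0,0,0],[0,0,0]],[[0,0,0],[0,0,0]],[[0,0,0],[0,0,0]],[[0,0,0],[0,0,0]],[[0,0,-0.02],[0,0,0]],[[0,0,-0.05],[0,0,0]],[[0,0,-0.1],[0,0,0]],[[0,0,-0.15],[0,0,0]],[[0,0,-0.15],[0,0,0]],[[0,0,-0.15],[0,0,0]],[[0,0,-0.15],[0,0,0]]], gripper=0.036)

```text
clock: 31.8
position: [0.537, -0.1657, 0.2523]
tcp_rot: [-3.049, 0.755, 0.003]
force: [-0.3, 0.4, 0.2]
grip_width: 0.41
finger_force: 0.0
```

```bash
python3 -c "
from q import *
c=cap('top');print(mark(c));s=robot.observe();print(s['force'],s['position'],s['clock'])
c=cap('scene');print(mark(c));cv2.imwrite('pics/fin.png',cv2.resize(c['image'],(800,600)))"
```

```text
([0.5885, -0.0557], 14, 1.176)
[-0.03459793 -0.51218982  0.32354966] [ 0.53666328 -0.16557522  0.25156586] 31.85
([0.592, -0.0563], 7, 1.12)
```

View pics/fin.png

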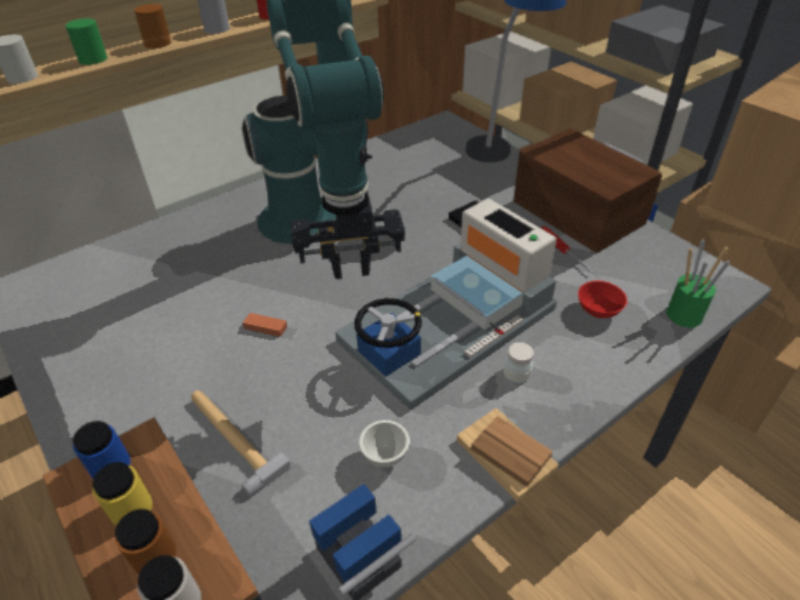

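Cover shut at (480,290) over both blanks, wheel unmoved since release, and everything else in place with no brass left on the bench.

```bash
python3 -c "
from plant import robot
print(robot.sign_off())"
```

```text
the job is handed in; nothing more can be done
None
```

Both brass blanks on the bench lie flat in the tray under the shut cover, the handwheel was cranked clockwise in two grasps until the pointer stood mid-band in the last camera check, and the job is handed in at about 32 s with the wheel released; no verdict came back.

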